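# Stack a double-walled flask bath in a sprung ring cradle and hold it pressed home

## Robot

A 6-joint arm with a two-finger parallel gripper is mounted at the origin on a cart in front of the work surface, level with it; the furniture and walls round the work are solid. World frame = base frame: x ahead of the robot, y to its left, z up, the work surface at z = 0. Lengths are in m, angles in degrees, forces in N, time in s.
With the tool pointing down it reaches from about 0.35 to 0.875 m from the base axis. Payload 4.2 kg.
Tool frame: the origin (TCP) lies at the very end of the fingers, on their centre line; the grasp point (between the pads) lies 19 mm behind it; z points along the fingers, y is the line along which they close (so a half turn about z gives the same grasp; the last joint's range is limited). The gripper opens to 87 mm and grips with 3 to 60 N. Pads are 19 mm wide; open, the fingers measure 117 mm over their backs; the gripper's body (75 mm by 190 mm) begins 51 mm behind the grasp point.
Start: joints at [85.233, 22.042, 0.453, 0, -68.411, -14.817], TCP at [0.209, 0.589, 0.223] pointing down, gripper open.
Joint ranges: [-179.83, 179.83], [-69.29, 118.12], [-61.27, 80.66], [-181.25, 117.63], [-171.15, -9.14], [-177.46, 177.46]. Speed limits (degrees/s): [159.86, 159.86, 180, 180, 180, 180].

## Interface

Orientations are given as a 3x3 rotation matrix whose columns are the frame's x, y, z axes.
In Python, from station import sense, cams, r gives the robot as it stands. The module is installed in compiled form; this text tells all that it offers.
- The arm moves only by the tool step_arm, never from a script. Its argument "targets" is text: rows parted by semicolons, each of 4 numbers parted by spaces: the shift along the tool's x, y, z in cm, then the turn about the tool's z in degrees. In form: x y z turn; .... A call has 1 to 12 rows; each row shifts and turns the commanded pose from where the row before left it, along the tool's axes as they then stand; what a row does not reach is not made up. A row lasts 1/12 s, in which the tool goes at most 41.7 mm and 7.16 degrees, less where a joint would pass 70% of its speed; a pose out of reach is approached as far as the arm can. A call with a gripper value outside its range is refused whole. "claw" is the finger opening in cm, from 0 to 8.7, set as the call begins (left out, the last holds). The fingers move at their own pace and stop on an object; the grip force is fixed at half the most. Time passes only in rows, so rows that do not move let the fingers close. It gives the time, the measured TCP pose, the force, the opening and the grip force at its end, in the units of the state.
- sense(): the state, without advancing time (a new reading comes with each control period).
- cams.capture(name): name is "side" or "top" or "wrist"; returns a dict with "frame" (480x640x3 uint8, blue, green, red), "vertical_fov" (degrees; the focal length in pixels is half the picture's height over the tangent of half this angle, whatever the lens; pixels are square), "cx", "cy" (the principal point, pixels), "eye" and "rotation" of the camera in the world; the wrist camera has in their place "tool_from_camera" (4x4, takes a point from camera to tool coordinates, whose origin is the TCP and whose axes are the flange's). Camera axes: x right, y down, z forward; pixel columns grow to the right and rows downward; lengths in m; the calibration is good to about 2 mm. A picture is of the moment at which its call begins: read the wrist's pose just before it. There is no depth.
- r.finish_job(): hands the job in; it is judged then, once.
The state is a dict: "time_s": time; "joints": joint angles; "joint_velocities": joint speeds; "effort": joint torques, N m; "tcp_pos": TCP position; "ee_rot": TCP orientation; "wrist_force": force on the tool from outside, world axes, zero at the start; "moment": the same for the moment, N m; "gripper_width": opening from 0.0 (shut) to 1.0 (fully open); "gripper_force": force on a finger pad.
Only numpy, scipy, OpenCV 4.12 (cv2) and the standard library are available. Lean on these libraries where they do the work, as an engineer would, in place of code of your own. Each camera call takes 0.05 s, during which the arm holds its last target. There are 200 camera calls.

## Task

Set up the flask bath: hang the large metal cup in the ring of the sprung cradle and let go of it, then hang the small metal cup in the large one and let go. Then take the white round flask by its neck, seat its belly upright in the mouth of the small cup and press it down until the sprung ring is fully down on its stop. Finish while still holding the flask and keeping the ring pressed down, with the hand touching nothing but the flask; leave the other things on the table where they are.

Things in the scene. Friction and masses are not known exactly. Their poses are not given: they have to be found in the camera images.
- ring_seat (a point): Centre of the upper face of the sprung steel ring of the cradle: through hole 65 mm wide, 86 mm outside, 10 mm thick, three round ears reaching 57 mm from the axis with rod heads 2 mm high. It lies 66 mm above the table at rest. z is up.
- ring (a joint): How far the sprung ring is pushed down, m: 0 at rest (top), 0.018 on its stop. The springs push up with about 7 N at rest and 15 N at the stop, and carry the ring (120 g) and both cups without sinking.
- cup_large: Large open round aluminium cup: body 60 mm outside, 52 mm inside, 58 mm high; foot tapers to 50 mm. A bead, 74 mm wide, 24 to 30 mm above its underside, hangs on the ring's upper face: underside then 24 mm below ring_seat. Grip the body above the bead. Origin: centre of the underside; z up the axis. About 110 g.
- cup_small: Small open round aluminium cup: body 48 mm outside, 42 mm inside, 54 mm high; foot tapers to 38 mm. A bead, 60 mm wide, 26 to 31 mm above its underside, hangs on the large cup's rim: underside then 32 mm above the large cup's. Grip the body above the bead. Origin: centre of the underside; z up the axis. About 80 g.
- flask: White round flask, 105 mm high, on a small flat: belly a 50 mm ball, centre 22 mm above the underside; straight neck 22 mm wide from 49 to 99 mm, 24.4 mm lip on top. Seated, the belly rests on the small cup's rim, the flask's underside about 45.5 mm above the small cup's. Origin: centre of the underside; z up the neck. About 80 g.
- tape_roll: Roll of tan tape lying flat, 94 mm wide, 25 mm high; bystander. Origin: centre of the underside.
- crown_box: Small white carton 55 x 75 x 30 mm; bystander. Origin: centre of the underside.
- marker_pen: Red and white marker pen 135 mm long, 17 mm thick, lying; bystander. Origin: centre of the underside.
- glass_slab: White mixing slab 80 x 120 x 10 mm; bystander. Origin: centre of the underside.
- dappen: Small glass dish 40 mm wide, 27 mm high; bystander. Origin: centre of the underside.
- jar_3: Jar with a white screw lid, 50 mm wide, 56 mm high; bystander. Origin: centre of the underside.
- cradle: The cradle's fixed round grey base, 124 mm wide, 12 mm thick, with three spring pots 36 mm high under the ring's ears. Origin: centre of its underside on the table, right under ring_seat.

How it is judged:
By the outcome, as a careful person would: the job done as asked, in the order asked, and still so for the second after the job is handed in, while the arm keeps its last pose, push and grip.
It also fails if it takes over 69 s, if anything falls off the work surface, if the arm or the gripper's body presses on something with over 40 N, if the wrist force passes 120 N, or if a joint passes its speed limit or range.

## Working session

There is one attempt and no reset: what is moved stays moved. The work goes in short steps, Python scripts to look and compute and a tool call to move; the robot and the scene stay as the last step left them, time stands still between calls to the robot, and variables do not carry over. Pictures are saved under pics/ and viewed, at most 10 in all, crops included, and the job is handed in when it is done.

Besides the shell and the picture viewer there is one more tool, called after "Call:" by a JSON object that holds its "name" and its "arguments". step_arm: Moves the arm, as the interface text tells. Its arguments: {"type":"object","properties":{"targets":{"type":"string"},"claw":{"type":"number"}},"required":["targets"]}

```bash
mkdir -p pics; ls
cat > h.py <<'E'
import numpy as np, cv2, pickle
from station import sense, cams, r
def cap(n):
    s=sense(); c=cams.capture(n)
    f=240/np.tan(np.radians(c["vertical_fov"])/2)
    if n=="wrist":
        T=np.array(c["tool_from_camera"]); R=np.array(s["ee_rot"]); 
        Rot=R@T[:3,:3]; eye=np.array(s["tcp_pos"])+R@T[:3,3]
    else: Rot=np.array(c["rotation"]); eye=np.array(c["eye"])
    return dict(im=c["frame"],f=f,cx=c["cx"],cy=c["cy"],R=Rot,eye=eye)
def ray(c,u,v):
    d=c["R"]@np.array([(u-c["cx"])/c["f"],(v-c["cy"])/c["f"],1]); return d/np.linalg.norm(d)
def plane(c,u,v,z):
    d=ray(c,u,v); return c["eye"]+d*(z-c["eye"][2])/d[2]
def proj(c,p):
    q=c["R"].T@(np.array(p)-c["eye"]); return c["cx"]+c["f"]*q[0]/q[2], c["cy"]+c["f"]*q[1]/q[2]
E
python3 - <<'E'
from h import *
s=sense(); print(s)
for n in ["top","side","wrist"]:
    c=cap(n); cv2.imwrite(f"pics/{n}0.png",c["im"]); print(n,c["f"],c["cx"],c["cy"],c["eye"].round(3),c["R"].round(3).tolist())
    pickle.dump(c,open(f"{n}0.pkl","wb"))
E
```

```text
pics
{'time_s': 0.0, 'joints': array([ 8.52332754e+01,  2.20911824e+01,  3.78041132e-01, -2.87153326e-02,
       -6.84095916e+01, -1.48163483e+01]), 'joint_velocities': array([-0.08735504, -0.10760204,  0.02335592,  0.02219723,  0.00569454,
       -0.08133151]), 'effort': array([-1.41984223e-03, -3.90662420e+01,  1.87404513e+01,  4.21978489e+00,
        1.09294587e-02, -1.96181131e-04]), 'tcp_pos': array([0.20926646, 0.58827962, 0.22144399]), 'ee_rot': array([[ 9.42094551e-01, -3.35346751e-01, -6.42404015e-04],
       [-3.35347352e-01, -9.42092225e-01, -2.09591418e-03],
       [ 9.76541841e-05,  2.18997782e-03, -9.99997597e-01]]), 'wrist_force': array([-0.39240467,  0.35848061,  0.60502124]), 'moment': array([-0.00563254,  0.03631356,  0.00145208]), 'gripper_force': 0.0, 'gripper_width': 0.998840363440336}
top 534.226595026954 320.1273703189978 236.78264346380323 [0.414 0.033 1.081] [[0.026, -0.987, 0.157], [-0.999, -0.021, 0.032], [-0.028, -0.158, -0.987]]
side 582.716465666858 317.539028888167 250.17549836301063 [-0.004 -0.917  0.913] [[0.85, -0.307, 0.429], [-0.527, -0.497, 0.689], [0.002, -0.811, -0.585]]
wrist 337.2516577362044 323.79575580767477 241.42191994002803 [0.282 0.561 0.384] [[-0.336, -0.903, -0.267], [-0.942, 0.322, 0.094], [0.001, 0.283, -0.959]]
```

View pics/top0.png

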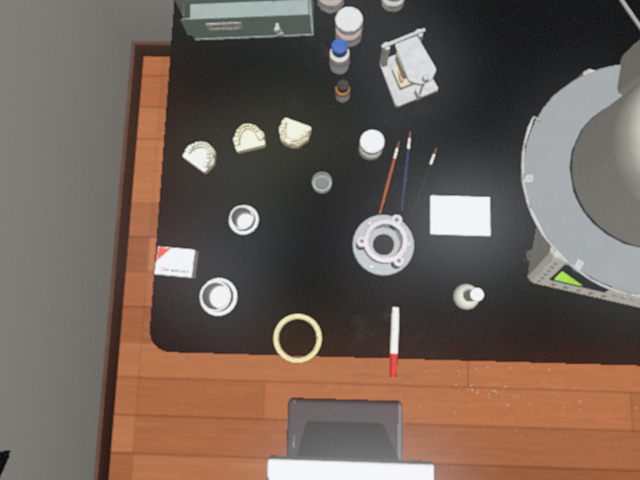

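View pics/side0.png

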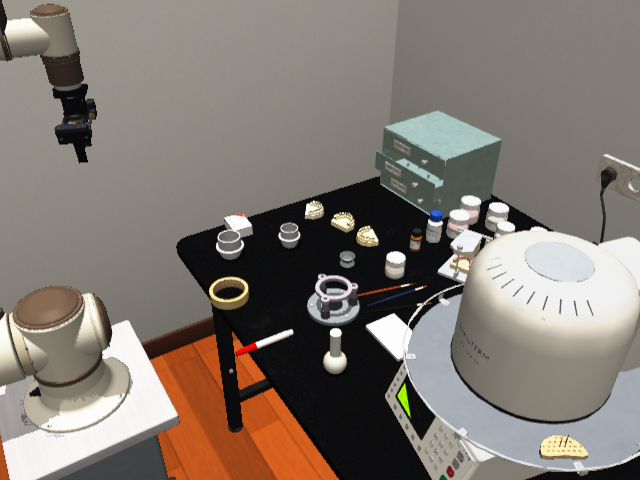

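Top view: large cup near (218,296), small cup (243,219), cradle (384,243), flask (467,296) with the furnace to its right. The side view shows the same things, so I'll zoom in for rims and edges.

Run:
```python
from h import *
t=pickle.load(open("top0.pkl","rb")); s=pickle.load(open("side0.pkl","rb"))
def crop(im,x,y,w=34): return cv2.resize(im[y-w:y+w,x-w:x+w],(264,264),interpolation=cv2.INTER_CUBIC)
a=np.hstack([crop(t["im"],218,296),crop(t["im"],243,219),crop(t["im"],384,243)])
b=np.hstack([crop(t["im"],467,296),crop(s["im"],230,243),crop(s["im"],335,352)])
cv2.imwrite("pics/crops.png",np.vstack([a,b]))
for nm,c,boxes in [("top",t,dict(large=(190,270,246,322),small=(222,198,268,240),cradle=(345,205,422,282),flask=(445,275,492,316))),
  ("side",s,dict(large=(210,226,250,262),small=(272,218,306,252),flask=(318,322,352,380)))]:
  for k,(x0,y0,x1,y1) in boxes.items():
    g=cv2.cvtColor(c["im"],cv2.COLOR_BGR2GRAY)[y0:y1,x0:x1]
    for th in (70,130,190):
        m=(g>th).astype(np.uint8); cs,_=cv2.findContours(m,cv2.RETR_CCOMP,cv2.CHAIN_APPROX_NONE)
        cs=sorted([q for q in cs if len(q)>14],key=cv2.contourArea)[::-1][:3]
        for q in cs:
            e=cv2.fitEllipse(q); print(nm,k,th,"A",cv2.contourArea(q),"c",round(e[0][0]+x0,1),round(e[0][1]+y0,1),"ax",np.round(e[1],1),"bb",np.add(cv2.boundingRect(q),(x0,y0,0,0)))
```

```text
top large 70 A 1217.0 c 217.9 296.4 ax [39.  39.8] bb [198 277  41  40]
top large 70 A 161.0 c 200.2 275.2 ax [14.5 22.9] bb [190 270  25  16]
top large 70 A 15.5 c 198.0 274.1 ax [4.  5.8] bb [196 271   5   7]
top large 130 A 1123.0 c 218.1 296.3 ax [37.4 38.3] bb [199 277  39  39]
top large 130 A 169.5 c 214.4 295.7 ax [23.3 24.3] bb [202 283  18  27]
top large 130 A 15.0 c 191.2 272.7 ax [2.9 8.9] bb [190 270   4   8]
top large 190 A 1044.5 c 218.0 296.4 ax [36. 37.] bb [200 278  37  38]
top large 190 A 258.0 c 213.6 295.4 ax [24.2 26.1] bb [201 282  23  29]
top large 190 A 98.0 c 217.5 295.8 ax [29.2 30.3] bb [220 282  14  30]
top small 70 A 772.0 c 243.2 219.4 ax [31.2 31.6] bb [228 204  32  32]
top small 130 A 691.0 c 243.2 219.3 ax [29.5 29.9] bb [228 205  31  30]
top small 130 A 126.0 c 239.6 215.2 ax [14.7 18.8] bb [231 207  20  19]
top small 190 A 633.0 c 243.2 219.2 ax [28.  28.8] bb [229 205  30  29]
top small 190 A 199.0 c 239.7 215.4 ax [17.2 21.5] bb [230 206  22  22]
top small 190 A 74.0 c 246.2 222.7 ax [13.3 19.7] bb [237 215  19  17]
top cradle 70 A 3778.5 c 389.6 
[... 1432 characters left out ...]
5 c 288.9 234.4 ax [20.3 25.6] bb [278 222  23  26]
side small 130 A 48.0 c 288.9 234.5 ax [12.3 20.2] bb [278 231  22  11]
side small 130 A 31.0 c 288.7 227.6 ax [ 9.1 16.7] bb [280 223  18  11]
side small 190 A 27.0 c 288.9 234.3 ax [12.8 19.9] bb [279 232  21  10]
side flask 70 A 647.5 c 334.8 353.9 ax [21.2 46.9] bb [323 328  24  46]
side flask 70 A 33.0 c 334.1 322.9 ax [ 2.2 29.5] bb [321 322  26   3]
side flask 130 A 284.0 c 334.6 360.8 ax [18.5 22.6] bb [324 351  23  20]
side flask 130 A 79.5 c 335.3 332.4 ax [ 9.3 11.1] bb [330 328  12  10]
side flask 190 A 193.0 c 334.6 359.7 ax [14.8 20.9] bb [324 352  22  16]
side flask 190 A 65.0 c 335.2 332.3 ax [ 8.  10.7] bb [330 328  11   9]
```

View pics/crops.png

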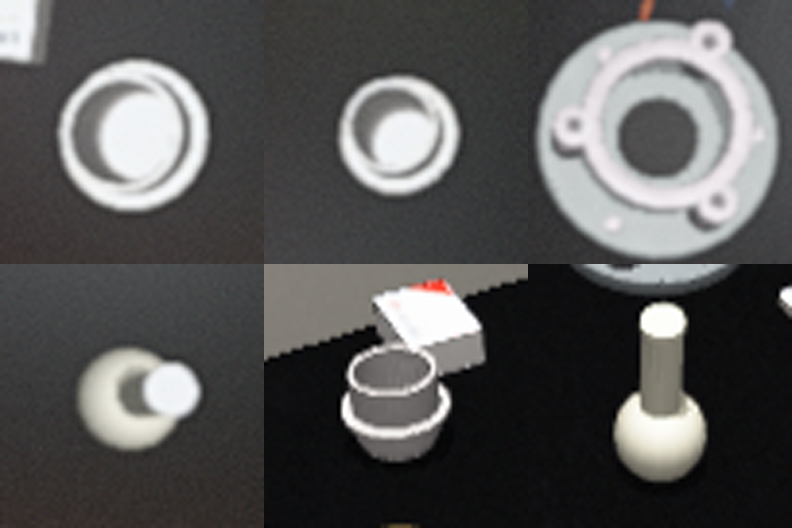

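Run:
```python
from h import *
t=pickle.load(open("top0.pkl","rb")); s=pickle.load(open("side0.pkl","rb"))
P=lambda n,c,u,v,z: print(n,(plane(c,u,v,z)*1000).round(1))
P("large",t,218,296.4,.027);P("small",t,243.2,219.3,.0285)
P("ring",t,385.8,240.9,.065);P("base",t,383.1,244.1,.010);P("ringhole190",t,385.5,240.3,.066)
P("flask lip",t,477,294.5,.105);P("flask belly",t,466,296.5,.022)
# side: large rim ellipse centre crop px (391-264,371-264)
P("S large rim",s,230-34+128*.2576,243-34+107*.2576,.058)
P("S large bead",s,230-34+132*.2576,243-34+143*.2576,.027)
P("S small bead",s,288.9,234.5,.0285)
P("S flask lip",s,335.3,332.4,.105);P("S belly",s,334.6,362,.022)
for n,u,v in [("e1",181,40),("e2",47,127),("e3",186,205)]: P(n,t,350+u*.2576,209+v*.2576,.066)
for n,(u,v) in dict(tape=(298,338),pen0=(395,308),pen1=(393,376),box=(176,262),slabTL=(431,195),slabBR=(490,236),dappen=(321,182),jar=(371,144)).items(): P(n,t,u,v,.01)
for u,v in [(525,160),(530,290),(527,200),(540,250)]: P("furn",t,u,v,.15)
w=pickle.load(open("wrist0.pkl","rb")); print(w["R"].round(2).tolist())
S=sense(); R=np.array(S["ee_rot"]);print((R.T@(w["eye"]-S["tcp_pos"])).round(3))
```

```text
large [458.3 265.7  27. ]
small [613.9 223.   28.5]
ring [570.4 -60.4  65. ]
base [572.3 -60.   10. ]
ringhole190 [571.4 -59.7  66. ]
flask lip [ 470.  -221.4  105. ]
flask belly [ 470.3 -221.6   22. ]
S large rim [458.7 262.3  58. ]
S large bead [459.6 264.3  27. ]
S small bead [616.2 227.2  28.5]
S flask lip [ 470.6 -220.4  105. ]
S belly [ 470.3 -221.2   22. ]
e1 [612.9 -80.8  66. ]
e2 [567.7 -15.   66. ]
e3 [530.5 -83.5  66. ]
tape [381.3 106.1  10. ]
pen0 [444.8 -84.5  10. ]
pen1 [313.7 -81.1  10. ]
box [526.3 359.2  10. ]
slabTL [ 675.8 -156.9   10. ]
slabBR [ 593.4 -274.5   10. ]
dappen [699.1  68.8  10. ]
jar [782.5 -33.3  10. ]
furn [ 709.  -299.6  150. ]
furn [ 477.3 -300.2  150. ]
furn [ 635.8 -300.6  150. ]
furn [ 547.2 -319.9  150. ]
[[-0.34, -0.9, -0.27], [-0.94, 0.32, 0.09], [0.0, 0.28, -0.96]]
[ 0.078  0.002 -0.162]
```

Run:
```python
from h import *
t=pickle.load(open("top0.pkl","rb")); s=pickle.load(open("side0.pkl","rb"))
def tri(a,b):
    d1=ray(t,*a);d2=ray(s,*b);M=np.c_[d1,-d2];k=np.linalg.lstsq(M,s["eye"]-t["eye"],rcond=None)[0]
    p=t["eye"]+d1*k[0];q=s["eye"]+d2*k[1];print(((p+q)/2*1000).round(),"gap",(np.linalg.norm(p-q)*1000).round())
tri((527,285),(386,390)); tri((547,240),(404,362)); tri((559,270),(405,386))
for z in (.1,.15,.2,.25):
    print(z,[tuple(np.round(proj(s,plane(t,u,v,z)))) for u,v in ((545,90),(525,140),(523,165),(530,215),(540,235))], plane(t,523,165,z).round(3))
im=s["im"].copy(); cv2.imwrite("pics/sidecrop.png",cv2.resize(im[280:480,300:560],(780,600)))
```

```text
[ 502. -341.   32.] gap 15.0
[ 561. -348.   92.] gap 29.0
[ 521. -382.   75.] gap 1.0
0.1 [(np.float64(528.0), np.float64(305.0)), (np.float64(479.0), np.float64(310.0)), (np.float64(459.0), np.float64(317.0)), (np.float64(427.0), np.float64(337.0)), (np.float64(418.0), np.float64(350.0))] [ 0.715 -0.313  0.1  ]
0.15 [(np.float64(518.0), np.float64(285.0)), (np.float64(470.0), np.float64(290.0)), (np.float64(451.0), np.float64(297.0)), (np.float64(419.0), np.float64(315.0)), (np.float64(410.0), np.float64(327.0))] [ 0.7   -0.296  0.15 ]
0.2 [(np.float64(507.0), np.float64(264.0)), (np.float64(461.0), np.float64(269.0)), (np.float64(443.0), np.float64(275.0)), (np.float64(412.0), np.float64(292.0)), (np.float64(403.0), np.float64(303.0))] [ 0.684 -0.278  0.2  ]
0.25 [(np.float64(496.0), np.float64(243.0)), (np.float64(452.0), np.float64(247.0)), (np.float64(434.0), np.float64(252.0)), (np.float64(404.0), np.float64(268.0)), (np.float64(395.0), np.float64(278.0))] [ 0.669 -0.26   0.25 ]
```

View pics/sidecrop.png

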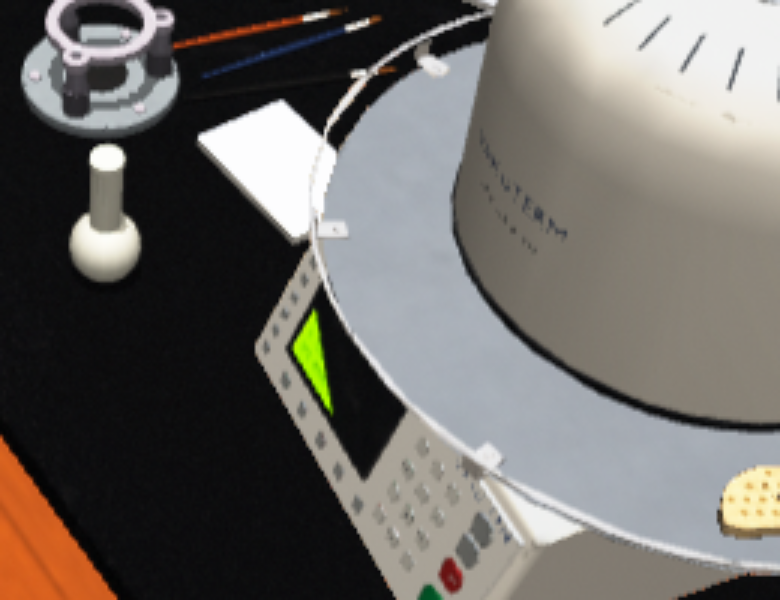

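Call:
{"name": "step_arm", "arguments": {"targets": "3 0 0 0; 3 0 0 0; 3 2 0 0; 3 3 0 0; 3 3 0 0; 3 3 0 0; 2 3 0 0; 2 3 0 0; 0 3 0 0; 0 1 0 0; 0 0 0 0; 0 0 0 0", "claw": 8.7}}

```text
time_s: 1.15
tcp_pos: [0.3455, 0.3195, 0.223]
ee_rot: [[0.942, -0.335, 0.001], [-0.335, -0.942, 0.001], [0.0, -0.001, -1.0]]
wrist_force: [0.2, 0.2, 0.4]
gripper_width: 1.0
gripper_force: 0.0
```

Plate of the furnace is about 0.11 m high with its edge near y≈-0.32, clear of the flask by 10 cm. Moving over the large cup.

Call:
{"name": "step_arm", "arguments": {"targets": "3 0.3 0 0; 3 0.3 0 0; 3 0.3 0 0; 2.5 0.3 0 0; 1 0.1 0 0; 0 0 2 0; 0 0 0 0; 0 0 0 0; 0 0 0 0"}}

```text
time_s: 1.9
tcp_pos: [0.4588, 0.2661, 0.2029]
ee_rot: [[0.943, -0.334, 0.0], [-0.334, -0.943, -0.0], [0.0, 0.0, -1.0]]
wrist_force: [-0.6, 0.1, 0.2]
gripper_width: 1.003
gripper_force: 0.0
```

Run:
```python
from h import *
w=cap("wrist"); cv2.imwrite("pics/w1.png",w["im"]); pickle.dump(w,open("w1.pkl","wb"))
print(sense()["tcp_pos"],[np.round(proj(w,p)) for p in ([.459,.265,.058],[.459,.265,.027],[.615,.225,.0285])])
```

```text
[0.45885663 0.26615625 0.20331108] [array([323., 228.]), array([323., 221.]), array([307.,  44.])]
```

View pics/w1.png

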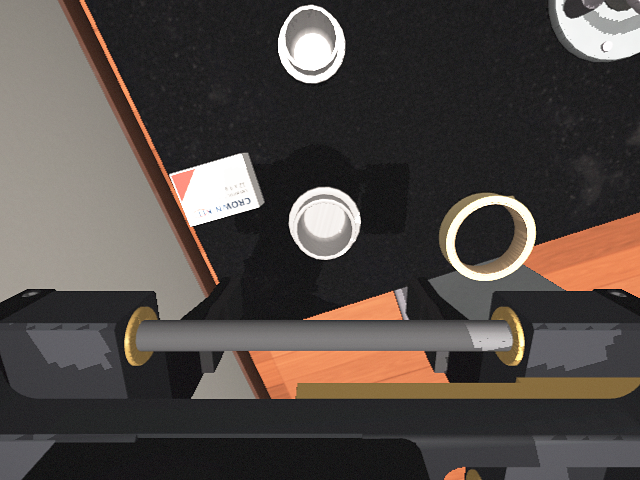

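Large cup seen at (325,223) where (323,221) was predicted: within 2 mm. Descending to grip.

Call:
{"name": "step_arm", "arguments": {"targets": "0 0.2 3 0; 0 0 3 0; 0 0 3 0; 0 0 3 0; 0 0 2 0; 0 0 1.5 0; 0 0 1 0; 0 0 0.4 0; 0 0 0 0; 0 0 0 0"}}

```text
time_s: 2.78
tcp_pos: [0.4587, 0.2641, 0.0346]
ee_rot: [[0.942, -0.335, 0.002], [-0.335, -0.942, 0.001], [0.001, -0.002, -1.0]]
wrist_force: [0.2, -0.6, 0.2]
gripper_width: 0.999
gripper_force: 0.0
```

Call:
{"name": "step_arm", "arguments": {"targets": "0 0 0 0; 0 0 0 0; 0 0 0 0; 0 0 0 0; 0 0 0 0; 0 0 0 0; 0 0 0 0; 0 0 0 0", "claw": 5.6}}

```text
time_s: 3.45
tcp_pos: [0.4586, 0.2637, 0.034]
ee_rot: [[0.942, -0.335, 0.001], [-0.335, -0.942, 0.001], [0.001, -0.001, -1.0]]
wrist_force: [-0.8, 0.6, 3.4]
gripper_width: 0.692
gripper_force: 30.0
```

Call:
{"name": "step_arm", "arguments": {"targets": "0 0 -0.5 0; 0 0 -1.5 0; 0 0 -2.5 0; 0 0 -3 0; 0 0 -3 0; 0 0 -3 0; 0 0 -2 0; 0 0 -0.5 0; 0 0 0 0; 0 0 0 0"}}

```text
time_s: 4.28
tcp_pos: [0.457, 0.2625, 0.1921]
ee_rot: [[0.942, -0.336, -0.003], [-0.336, -0.942, -0.001], [-0.002, 0.002, -1.0]]
wrist_force: [0.5, 0.2, -1.7]
gripper_width: 0.687
gripper_force: 30.0
```

Call:
{"name": "step_arm", "arguments": {"targets": "1 1 0 0; 2 2.5 0 0; 2.3 3 0 0; 2.3 3 0 0; 2.3 3 0 0; 2.3 3 0 0; 2.3 3 0 0; 2.3 3 0 0; 2 2.5 0 0; 1.6 2 0 0; 1 0.8 0 0; 0 0 0 0"}}

```text
time_s: 5.28
tcp_pos: [0.5696, -0.0632, 0.1908]
ee_rot: [[0.941, -0.339, -0.005], [-0.339, -0.941, -0.001], [-0.004, 0.002, -1.0]]
wrist_force: [-0.2, 0.6, -1.8]
gripper_width: 0.689
gripper_force: 30.0
```

Run:
```python
from h import *
w=cap("wrist"); cv2.imwrite("pics/w2.png",w["im"]); pickle.dump(w,open("w2.pkl","wb"))
t=cap("top"); pickle.dump(t,open("t2.pkl","wb")); s=cap("side")
S=sense(); print(S["tcp_pos"],S["wrist_force"],S["joints"].round(1),[np.round(proj(w,p)) for p in ([.571,-.06,.066],[.571,-.06,0.01])])
cv2.imwrite("pics/m2.png",np.vstack([np.hstack([cv2.resize(w["im"],(400,300)),cv2.resize(t["im"][143:343,260:527],(400,300))]),np.hstack([cv2.resize(s["im"][200:400,200:467],(400,300)),cv2.resize(w["im"][100:300,187:454],(400,300))])]))
```

```text
[ 0.56903629 -0.06039854  0.19205053] [-0.44425169 -0.0014888  -1.42093357] [ 10.1  18.4  -9.6  -0.  -62.2  60.3] [array([318., 233.]), array([319., 219.])]
```

View pics/m2.png

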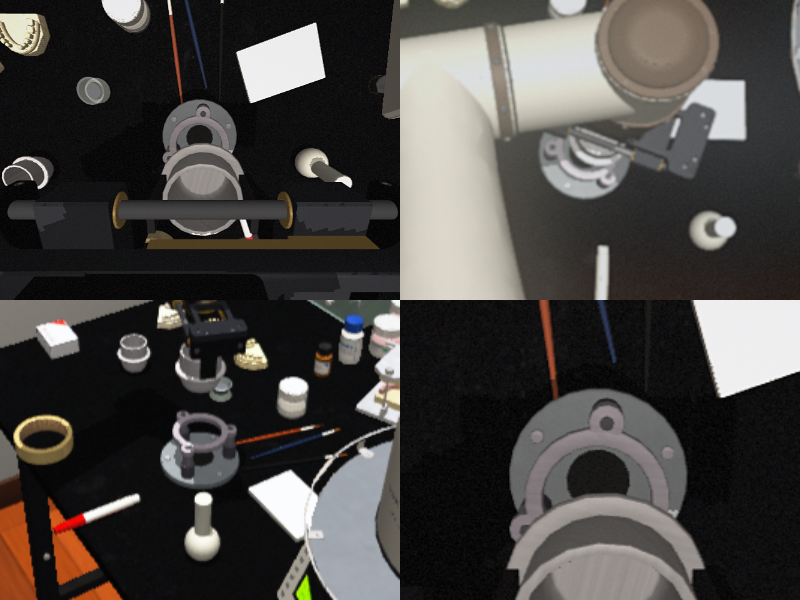

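The cup is held level and the cradle is right below it: ring centre at about x=319 px where 318 was predicted. Fine shift and descent.

Call:
{"name": "step_arm", "arguments": {"targets": "0.2 0 1 0; 0 0 2 0; 0 0 2 0; 0 0 2 0; 0 0 1 0; 0 0 0.5 0; 0 0 0 0; 0 0 0 0"}}

```text
time_s: 6.1
tcp_pos: [0.5724, -0.0613, 0.1091]
ee_rot: [[0.942, -0.334, 0.001], [-0.334, -0.942, -0.0], [0.001, -0.0, -1.0]]
wrist_force: [1.1, 0.3, -1.4]
gripper_width: 0.691
gripper_force: 30.0
```

Call:
{"name": "step_arm", "arguments": {"targets": "0 0 0.4 0; 0 0 0.4 0; 0 0 0.4 0; 0 0 0.4 0; 0 0 0.4 0; 0 0 0.3 0; 0 0 0 0; 0 0 0 0"}}

```text
time_s: 6.77
tcp_pos: [0.5718, -0.0616, 0.0853]
ee_rot: [[0.942, -0.335, -0.0], [-0.335, -0.942, -0.0], [-0.0, 0.0, -1.0]]
wrist_force: [-0.4, 0.9, -0.4]
gripper_width: 0.691
gripper_force: 30.0
```

Call:
{"name": "step_arm", "arguments": {"targets": "0 0 0.3 0; 0 0 0.3 0; 0 0 0.2 0; 0 0 0.1 0; 0 0 0 0; 0 0 0 0; 0 0 0 0"}}

```text
time_s: 7.35
tcp_pos: [0.5718, -0.0616, 0.0765]
ee_rot: [[0.942, -0.335, 0.0], [-0.335, -0.942, 0.0], [-0.0, -0.0, -1.0]]
wrist_force: [0.9, 0.0, -2.4]
gripper_width: 0.69
gripper_force: 30.0
```

Call:
{"name": "step_arm", "arguments": {"targets": "0 0 0.1 0; 0 0 0.1 0; 0 0 0.1 0; 0 0 0 0; 0 0 0 0; 0 0 0 0"}}

```text
time_s: 7.85
tcp_pos: [0.5719, -0.0616, 0.0746]
ee_rot: [[0.942, -0.335, 0.001], [-0.335, -0.942, -0.0], [0.001, -0.0, -1.0]]
wrist_force: [-2.6, 1.0, 5.8]
gripper_width: 0.686
gripper_force: 30.0
```

Contact at about 6 N: the bead is on the ring. Release and back off.

Call:
{"name": "step_arm", "arguments": {"targets": "0 0 0 0; 0 0 0 0; 0 0 0 0; 0 0 0 0; 0 0 0 0; 0 0 0 0; 0 0 0 0", "claw": 8.7}}

```text
time_s: 8.43
tcp_pos: [0.5717, -0.0617, 0.0734]
ee_rot: [[0.942, -0.335, -0.0], [-0.335, -0.942, -0.0], [-0.0, 0.0, -1.0]]
wrist_force: [-0.3, 0.3, -0.2]
gripper_width: 0.991
gripper_force: 0.0
```

Call:
{"name": "step_arm", "arguments": {"targets": "0 0 -1 0; 0 0 -2 0; 0 0 -3 0; 0 0 -3 0; 0 0 -2 0; 0 0 -1 0; 0 0 0 0"}}

```text
time_s: 9.02
tcp_pos: [0.5732, -0.0615, 0.1968]
ee_rot: [[0.942, -0.335, 0.006], [-0.335, -0.942, 0.001], [0.006, -0.003, -1.0]]
wrist_force: [0.4, 1.1, -1.0]
gripper_width: 1.001
gripper_force: 0.0
```

Run:
```python
from h import *
w=cap("wrist"); pickle.dump(w,open("w3.pkl","wb")); s=cap("side"); S=sense(); print(S["tcp_pos"],S["gripper_width"],S["wrist_force"])
print(proj(w,[.571,-.061,.1]),proj(w,[.571,-.061,.069]),proj(w,[.615,.222,.0285]))
cv2.imwrite("pics/m3.png",np.hstack([cv2.resize(w["im"][100:300,220:420],(400,400)),cv2.resize(s["im"][240:340,285:385],(400,400))]))
```

```text
[ 0.57109194 -0.06152419  0.19286931] 0.9988889622331732 [-0.08359284  0.75556128 -0.87589581]
(np.float64(322.71027417932515), np.float64(246.59198650939493)) (np.float64(322.95020011833634), np.float64(236.43533480368626)) (np.float64(56.43509954121669), np.float64(274.8677818197196))
```

View pics/m3.png

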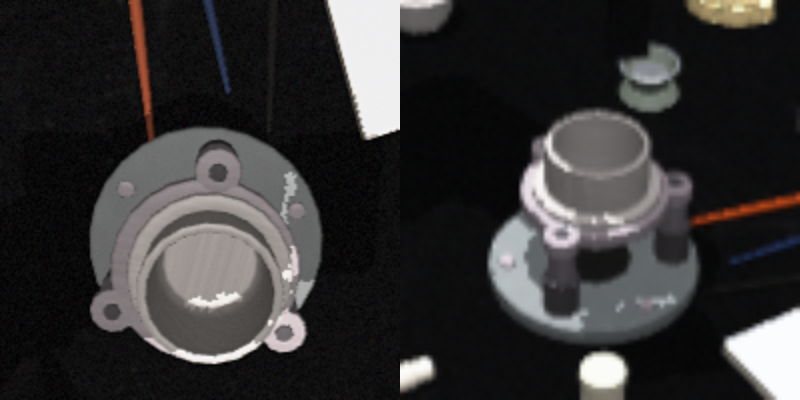

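Large cup hangs level in the ring: rim centred at (324,247), (323,247) predicted. Now to the small cup.

Call:
{"name": "step_arm", "arguments": {"targets": "-0.3 -1.5 0 0; -0.5 -2.7 0 0; -0.6 -3 0 0; -0.6 -3 0 0; -0.6 -3 0 0; -0.6 -3 0 0; -0.6 -3 0 0; -0.6 -3 0 0; -0.5 -3 0 0; -0.5 -2 0 0; 0 -1 0 0; 0 0 0 0"}}

```text
time_s: 10.12
tcp_pos: [0.6149, 0.2236, 0.1908]
ee_rot: [[0.943, -0.333, -0.003], [-0.333, -0.943, -0.002], [-0.003, 0.003, -1.0]]
wrist_force: [0.4, -0.4, 0.6]
gripper_width: 0.998
gripper_force: 0.0
```

Run:
```python
from h import *
w=cap("wrist"); S=sense(); print(S["tcp_pos"])
print("pred bead",proj(w,[.6143,.2225,.0285]),"rim",proj(w,[.6143,.2225,.054]))
u,v=map(int,proj(w,[.6143,.2225,.04]));g=cv2.cvtColor(w["im"],cv2.COLOR_BGR2GRAY)[v-50:v+50,u-50:u+50]
for th in (60,90,120,150):
    cs,_=cv2.findContours((g>th).astype(np.uint8),cv2.RETR_CCOMP,cv2.CHAIN_APPROX_NONE)
    for q in sorted([q for q in cs if len(q)>30],key=cv2.contourArea)[::-1][:2]:
        e=cv2.fitEllipse(q);print(th,np.add(e[0],(u-50,v-50)).round(1),np.round(e[1],1),np.add(cv2.boundingRect(q),(u-50,v-50,0,0)))
```

```text
[0.61474301 0.22225728 0.1913521 ]
pred bead (np.float64(323.3228756007106), np.float64(223.8960426065501)) rim (np.float64(323.33279059598436), np.float64(230.46368810456366))
60 [324.2 225.8] [59.9 60.4] [294 196  61  62]
90 [324.2 225.9] [59.6 60. ] [294 196  61  61]
120 [324.3 225.9] [59.1 59.9] [295 196  60  61]
120 [341.9 236.7] [ 8.  32.1] [333 221  15  31]
150 [324.1 226. ] [58.5 59.5] [295 197  60  60]
150 [324.2 233. ] [42.  43.5] [301 217  47  38]
```

Call:
{"name": "step_arm", "arguments": {"targets": "0 0 2.5 0; 0 0 3 0; 0 0 3 0; 0 0 3 0; 0 0 2 0; 0 0 1.2 0; 0 0 0.6 0; 0 0 0.4 0; 0 0 0 0; 0 0 0 0"}}

```text
time_s: 11.0
tcp_pos: [0.6163, 0.2223, 0.0379]
ee_rot: [[0.942, -0.335, 0.002], [-0.335, -0.942, 0.001], [0.002, -0.002, -1.0]]
wrist_force: [0.4, -0.0, -0.6]
gripper_width: 1.002
gripper_force: 0.0
```

Call:
{"name": "step_arm", "arguments": {"targets": "0 0 0 0; 0 0 0 0; 0 0 0 0; 0 0 0 0; 0 0 0 0; 0 0 0 0; 0 0 0 0; 0 0 0 0; 0 0 0 0", "claw": 4.4}}

```text
time_s: 11.75
tcp_pos: [0.6154, 0.2222, 0.0366]
ee_rot: [[0.942, -0.335, 0.0], [-0.335, -0.942, -0.0], [0.0, -0.0, -1.0]]
wrist_force: [-0.9, -0.7, 0.6]
gripper_width: 0.542
gripper_force: 30.0
```

Call:
{"name": "step_arm", "arguments": {"targets": "0 0 -0.5 0; 0 0 -1.5 0; 0 0 -2.5 0; 0 0 -3 0; 0 0 -3 0; 0 0 -3 0; 0 0 -1.5 0; 0 0 -0.5 0; 0 0 0 0; 0 0 0 0"}}

```text
time_s: 12.58
tcp_pos: [0.6145, 0.2219, 0.1902]
ee_rot: [[0.942, -0.336, -0.002], [-0.336, -0.942, -0.001], [-0.002, 0.001, -1.0]]
wrist_force: [0.1, -0.4, -1.9]
gripper_width: 0.544
gripper_force: 30.0
```

Call:
{"name": "step_arm", "arguments": {"targets": "0.3 1.5 0 0; 0.5 2.7 0 0; 0.6 3 0 0; 0.6 3 0 0; 0.6 3 0 0; 0.6 3 0 0; 0.6 3 0 0; 0.6 3 0 0; 0.5 3 0 0; 0.5 2 0 0; 0 1 0 0; 0 0 0 0"}}

```text
time_s: 13.58
tcp_pos: [0.5699, -0.0639, 0.1899]
ee_rot: [[0.941, -0.338, -0.004], [-0.338, -0.941, -0.0], [-0.004, 0.002, -1.0]]
wrist_force: [0.5, 0.5, -1.3]
gripper_width: 0.542
gripper_force: 30.0
```

Call:
{"name": "step_arm", "arguments": {"targets": "0 0 0 0; 0 0 0 0; 0 0 0 0"}}

```text
time_s: 13.83
tcp_pos: [0.5719, -0.0606, 0.1912]
ee_rot: [[0.943, -0.334, -0.0], [-0.334, -0.943, 0.0], [-0.0, 0.0, -1.0]]
wrist_force: [0.2, -0.5, -1.6]
gripper_width: 0.545
gripper_force: 30.0
```

Call:
{"name": "step_arm", "arguments": {"targets": "0 0.1 1 0; 0 0 1.5 0; 0 0 1.5 0; 0 0 0.7 0; 0 0 0.3 0; 0 0 0 0; 0 0 0 0"}}

```text
time_s: 14.42
tcp_pos: [0.572, -0.0623, 0.1419]
ee_rot: [[0.942, -0.335, 0.001], [-0.335, -0.942, -0.0], [0.001, -0.0, -1.0]]
wrist_force: [0.5, 0.1, -0.7]
gripper_width: 0.545
gripper_force: 30.0
```

Call:
{"name": "step_arm", "arguments": {"targets": "0 0 0.3 0; 0 0 0.3 0; 0 0 0.3 0; 0 0 0.3 0; 0 0 0.3 0; 0 0 0 0; 0 0 0 0"}}

```text
time_s: 15.0
tcp_pos: [0.5714, -0.0626, 0.1263]
ee_rot: [[0.942, -0.335, -0.0], [-0.335, -0.942, -0.0], [-0.0, 0.0, -1.0]]
wrist_force: [0.1, 0.0, -0.8]
gripper_width: 0.544
gripper_force: 30.0
```

Call:
{"name": "step_arm", "arguments": {"targets": "0 0 0.3 0; 0 0 0.3 0; 0 0 0.3 0; 0 0 0.2 0; 0 0 0.2 0; 0 0 0 0; 0 0 0 0; 0 0 0 0"}}

```text
time_s: 15.67
tcp_pos: [0.5714, -0.0626, 0.1135]
ee_rot: [[0.942, -0.335, -0.0], [-0.335, -0.942, 0.0], [-0.0, 0.0, -1.0]]
wrist_force: [1.1, 0.9, -1.7]
gripper_width: 0.543
gripper_force: 30.0
```

Call:
{"name": "step_arm", "arguments": {"targets": "0 0 0.1 0; 0 0 0.1 0; 0 0 0.1 0; 0 0 0 0; 0 0 0 0; 0 0 0 0"}}

```text
time_s: 16.17
tcp_pos: [0.5715, -0.0626, 0.1106]
ee_rot: [[0.942, -0.335, 0.0], [-0.335, -0.942, -0.0], [0.0, -0.0, -1.0]]
wrist_force: [0.2, 0.1, -1.1]
gripper_width: 0.542
gripper_force: 30.0
```

Call:
{"name": "step_arm", "arguments": {"targets": "0 0 0.1 0; 0 0 0.1 0; 0 0 0 0; 0 0 0 0; 0 0 0 0"}}

```text
time_s: 16.58
tcp_pos: [0.5716, -0.0626, 0.109]
ee_rot: [[0.942, -0.335, 0.001], [-0.335, -0.942, -0.0], [0.001, -0.0, -1.0]]
wrist_force: [-0.7, 0.3, 4.0]
gripper_width: 0.539
gripper_force: 30.0
```

Contact again; release, rise and check.

Call:
{"name": "step_arm", "arguments": {"targets": "0 0 0 0; 0 0 0 0; 0 0 0 0; 0 0 0 0; 0 0 0 0; 0 0 0 0; 0 0 0 0", "claw": 8.7}}

```text
time_s: 17.17
tcp_pos: [0.5714, -0.0626, 0.1084]
ee_rot: [[0.942, -0.335, -0.0], [-0.335, -0.942, -0.0], [-0.0, 0.0, -1.0]]
wrist_force: [0.3, -0.2, 1.1]
gripper_width: 0.961
gripper_force: 0.0
```

Call:
{"name": "step_arm", "arguments": {"targets": "0 0 -1 0; 0 0 -2 0; 0 0 -3 0; 0 0 -3 0; 0 0 -2 0; 0 0 -1 0; 0 0 0 0; 0 0 0 0"}}

```text
time_s: 17.83
tcp_pos: [0.571, -0.0624, 0.2282]
ee_rot: [[0.942, -0.335, -0.0], [-0.335, -0.942, 0.001], [-0.001, -0.0, -1.0]]
wrist_force: [-0.1, 0.4, -0.1]
gripper_width: 1.0
gripper_force: 0.0
```

Run:
```python
from h import *
w=cap("wrist"); s=cap("side"); pickle.dump(s,open("s4.pkl","wb")); S=sense(); print(S["tcp_pos"],S["gripper_width"],S["joints"].round(1))
print("pred rim",proj(w,[.5715,-.062,.128]),"flask S",[proj(w,[.4703,-.2213,z]) for z in (.105,.022)])
cv2.imwrite("pics/m4.png",np.hstack([cv2.resize(w["im"][150:350,220:420],(400,400)),cv2.resize(s["im"][230:330,285:385],(400,400))]))
```

```text
[ 0.57032584 -0.06253852  0.22667579] 1.0012574875938796 [  9.9  17.   -6.4  -0.  -66.8  60.5]
pred rim (np.float64(321.5045981012777), np.float64(241.53944092363588)) flask S [(np.float64(523.8349769684769), np.float64(278.5442062802289)), (np.float64(482.7959238155455), np.float64(250.3797867303801))]
```

View pics/m4.png

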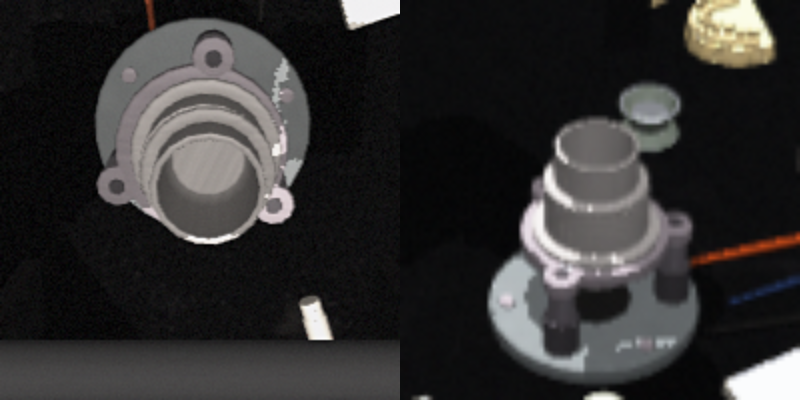

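Both cups hang level and concentric (rim at about (325,244)). Turning the hand so that its long side is parallel to the furnace, and moving to the flask.

Call:
{"name": "step_arm", "arguments": {"targets": "0 0 0 4; 0 0 0 7; 0 0 0 7; 0 0 0 7; 0 0 0 7; 0 0 0 7; 0 0 0 7; 0 0 0 7; 0 0 0 7; 0 0 0 7; 0 0 0 3.4; 0 0 0 0", "claw": 6}}

```text
time_s: 18.93
tcp_pos: [0.5706, -0.0626, 0.2265]
ee_rot: [[-0.001, -1.0, -0.004], [-1.0, 0.001, -0.0], [0.0, 0.004, -1.0]]
wrist_force: [0.3, -0.1, -0.1]
gripper_width: 0.69
gripper_force: 0.0
```

Call:
{"name": "step_arm", "arguments": {"targets": "1 0.6 0 0; 2 1.2 0 0; 2.5 1.6 0 0; 2.5 1.6 0 0; 2.5 1.6 0 0; 2.5 1.6 0 0; 1.9 1.2 0 0; 1 0.6 0 0; 0 0 0 0; 0 0 0 0"}}

```text
time_s: 19.77
tcp_pos: [0.4711, -0.222, 0.2282]
ee_rot: [[-0.0, -1.0, -0.0], [-1.0, 0.0, 0.0], [-0.0, 0.0, -1.0]]
wrist_force: [0.5, -0.1, 0.1]
gripper_width: 0.69
gripper_force: 0.0
```

Run:
```python
from h import *
w=cap("wrist"); cv2.imwrite("pics/w5.png",w["im"]); S=sense(); print(S["tcp_pos"],S["ee_rot"].round(3).tolist(),S["joints"].round(1))
print("pred",[np.round(proj(w,[.4703,-.2213,z]),1) for z in (.105,.022)])
```

```text
[ 0.47152337 -0.22151013  0.22825755] [[0.001, -1.0, -0.0], [-1.0, -0.001, 0.0], [-0.0, 0.0, -1.0]] [ -7.3  11.7 -13.5  -0.  -64.9   7.3]
pred [array([324.3, 236.5]), array([324.2, 216.4])]
```

View pics/w5.png

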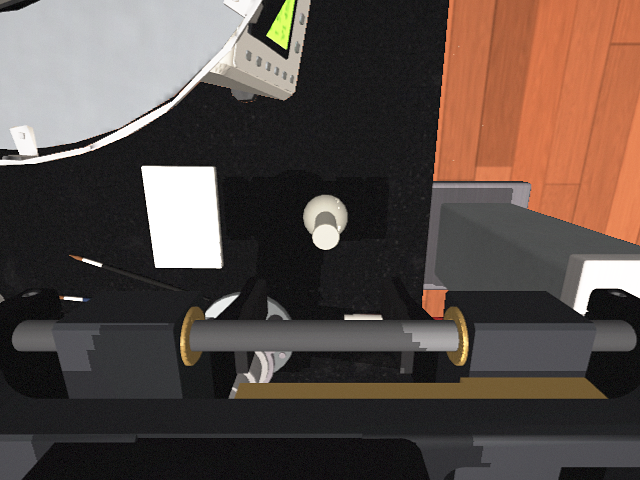

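Flask lip seen at (325,237), predicted (324,237). Descending on the neck.

Call:
{"name": "step_arm", "arguments": {"targets": "0 0.1 2 0; 0 0 3 0; 0 0 3 0; 0 0 3 0; 0 0 2.5 0; 0 0 2 0; 0 0 1.2 0; 0 0 0.6 0; 0 0 0.2 0; 0 0 0 0; 0 0 0 0; 0 0 0 0"}}

```text
time_s: 20.82
tcp_pos: [0.4714, -0.2216, 0.0546]
ee_rot: [[0.001, -1.0, 0.002], [-1.0, -0.001, -0.0], [0.0, -0.002, -1.0]]
wrist_force: [0.2, -0.3, 0.9]
gripper_width: 0.692
gripper_force: 0.0
```

Call:
{"name": "step_arm", "arguments": {"targets": "0 0 0 0; 0 0 0 0; 0 0 0 0; 0 0 0 0; 0 0 0 0; 0 0 0 0; 0 0 0 0; 0 0 0 0; 0 0 0 0", "claw": 1.8}}

```text
time_s: 21.57
tcp_pos: [0.4704, -0.2216, 0.0535]
ee_rot: [[0.0, -1.0, -0.0], [-1.0, -0.0, 0.0], [-0.0, 0.0, -1.0]]
wrist_force: [0.0, 0.4, -0.2]
gripper_width: 0.252
gripper_force: 30.0
```

Call:
{"name": "step_arm", "arguments": {"targets": "0 0 -0.5 0; 0 0 -1.5 0; 0 0 -2.5 0; 0 0 -3 0; 0 0 -3 0; 0 0 -2.5 0; 0 0 -2 0; 0 0 -0.5 0; 0 0 0 0; 0 0 0 0"}}

```text
time_s: 22.4
tcp_pos: [0.4697, -0.2212, 0.2076]
ee_rot: [[-0.0, -1.0, -0.001], [-1.0, 0.0, 0.001], [-0.001, 0.001, -1.0]]
wrist_force: [-0.5, 0.1, -0.7]
gripper_width: 0.254
gripper_force: 30.0
```

Call:
{"name": "step_arm", "arguments": {"targets": "-1 -0.6 0 0; -2 -1.2 0 0; -2.5 -1.6 0 0; -2.5 -1.6 0 0; -2.5 -1.6 0 0; -2.5 -1.6 0 0; -1.9 -1.2 0 0; -1 -0.6 0 0; 0 0 0 0; 0 0 0 0; 0 0 0 0"}}

```text
time_s: 23.32
tcp_pos: [0.5696, -0.0631, 0.2077]
ee_rot: [[-0.0, -1.0, -0.002], [-1.0, 0.0, -0.0], [0.0, 0.002, -1.0]]
wrist_force: [0.0, -1.7, -0.3]
gripper_width: 0.247
gripper_force: 30.0
```

Run:
```python
from h import *
w=cap("wrist"); s=cap("side"); S=sense(); print(S["tcp_pos"],S["wrist_force"])
print("pred small rim",proj(w,[.5705,-.0625,.128]),"side",proj(s,[.5705,-.0625,.128]))
cv2.imwrite("pics/m6.png",np.hstack([cv2.resize(w["im"][130:330,220:420],(400,400)),cv2.resize(s["im"][190:330,265:405],(400,400))]))
```

```text
[ 0.5697216  -0.06347791  0.20832253] [ 0.57436006 -0.07304628 -1.22975261]
pred small rim (np.float64(321.8929583641749), np.float64(252.00538409930945)) side (np.float64(334.1475720540347), np.float64(266.01328884899425))
```

View pics/m6.png

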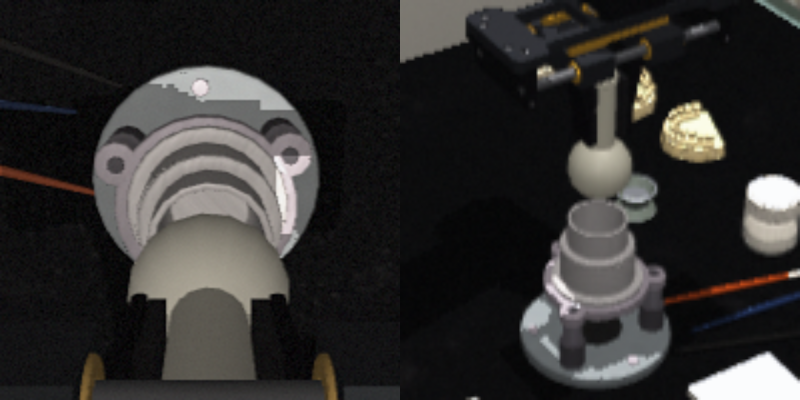

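Flask held upright right over the small cup's mouth (ball and rim centres in line in both views). Lowering.

Call:
{"name": "step_arm", "arguments": {"targets": "0 0 0.7 0; 0 0 1 0; 0 0 0.8 0; 0 0 0.4 0; 0 0 0.2 0; 0 0 0 0; 0 0 0 0"}}

```text
time_s: 24.0
tcp_pos: [0.5706, -0.0626, 0.1775]
ee_rot: [[0.0, -1.0, 0.0], [-1.0, -0.0, -0.0], [0.0, -0.0, -1.0]]
wrist_force: [-0.7, 0.5, -0.7]
gripper_width: 0.249
gripper_force: 30.0
```

Call:
{"name": "step_arm", "arguments": {"targets": "0 0 0.2 0; 0 0 0.1 0; 0 0 0.1 0; 0 0 0.1 0; 0 0 0 0; 0 0 0 0"}}

```text
time_s: 24.5
tcp_pos: [0.5705, -0.0627, 0.1731]
ee_rot: [[0.0, -1.0, 0.0], [-1.0, -0.0, -0.0], [0.0, -0.0, -1.0]]
wrist_force: [-2.1, -0.6, 4.3]
gripper_width: 0.25
gripper_force: 30.0
```

Call:
{"name": "step_arm", "arguments": {"targets": "0 0.05 0.1 0; 0 0 0.1 0; 0 0 0.1 0; 0 0 0.1 0; 0 0 0 0; 0 0 0 0; 0 0 0 0"}}

```text
time_s: 25.08
tcp_pos: [0.57, -0.0627, 0.1687]
ee_rot: [[0.0, -1.0, 0.0], [-1.0, -0.0, -0.0], [0.0, -0.0, -1.0]]
wrist_force: [-2.3, -1.8, 5.0]
gripper_width: 0.251
gripper_force: 30.0
```

Call:
{"name": "step_arm", "arguments": {"targets": "0 0 0.1 0; 0 0 0.1 0; 0 0 0.1 0; 0 0 0.1 0; 0 0 0.1 0; 0 0 0 0; 0 0 0 0; 0 0 0 0"}}

```text
time_s: 25.75
tcp_pos: [0.5701, -0.0627, 0.1642]
ee_rot: [[0.0, -1.0, 0.0], [-1.0, -0.0, -0.0], [0.0, -0.0, -1.0]]
wrist_force: [-2.5, -0.3, 7.2]
gripper_width: 0.252
gripper_force: 30.0
```

Call:
{"name": "step_arm", "arguments": {"targets": "0 0.05 0.1 0; 0 0 0.1 0; 0 0 0.1 0; 0 0 0.1 0; 0 0 0.1 0; 0 0 0.1 0; 0 0 0.1 0; 0 0 0 0; 0 0 0 0; 0 0 0 0"}}

```text
time_s: 26.58
tcp_pos: [0.5699, -0.0628, 0.1579]
ee_rot: [[0.001, -1.0, 0.001], [-1.0, -0.001, -0.001], [0.001, -0.001, -1.0]]
wrist_force: [-3.4, -0.7, 9.2]
gripper_width: 0.249
gripper_force: 30.0
```

Call:
{"name": "step_arm", "arguments": {"targets": "0 0 0.1 0; 0 0 0.1 0; 0 0 0 0; 0 0 0 0; 0 0 0 0"}}

```text
time_s: 27.0
tcp_pos: [0.5699, -0.0628, 0.1561]
ee_rot: [[0.001, -1.0, 0.002], [-1.0, -0.001, -0.001], [0.001, -0.002, -1.0]]
wrist_force: [-3.2, -0.8, 11.0]
gripper_width: 0.256
gripper_force: 30.0
```

Call:
{"name": "step_arm", "arguments": {"targets": "0 0 0.1 0; 0 0 0.1 0; 0 0 0 0; 0 0 0 0; 0 0 0 0"}}

```text
time_s: 27.42
tcp_pos: [0.57, -0.0629, 0.155]
ee_rot: [[0.001, -1.0, 0.002], [-1.0, -0.001, -0.001], [0.001, -0.002, -1.0]]
wrist_force: [-5.2, -0.5, 15.0]
gripper_width: 0.249
gripper_force: 30.0
```

Call:
{"name": "step_arm", "arguments": {"targets": "0 0 0.1 0; 0 0 0 0; 0 0 0 0; 0 0 0 0"}}

```text
time_s: 27.75
tcp_pos: [0.5701, -0.063, 0.1549]
ee_rot: [[0.002, -1.0, 0.003], [-1.0, -0.002, -0.001], [0.001, -0.003, -1.0]]
wrist_force: [-6.5, -0.5, 16.8]
gripper_width: 0.251
gripper_force: 30.0
```

The height stays at 0.155 while the force climbs: that's the stop. Relieve the sideways force, then check the ring's drop in the side camera by template matching.

Call:
{"name": "step_arm", "arguments": {"targets": "0 0.1 0.05 0; 0 0 0 0; 0 0 0 0; 0 0 0 0; 0 0 0 0"}}

```text
time_s: 28.17
tcp_pos: [0.5698, -0.063, 0.1548]
ee_rot: [[0.002, -1.0, 0.004], [-1.0, -0.002, -0.001], [0.001, -0.004, -1.0]]
wrist_force: [-5.3, -0.5, 18.6]
gripper_width: 0.252
gripper_force: 30.0
```

Run:
```python
from h import *
a=pickle.load(open("s4.pkl","rb")); s=cap("side"); S=sense(); print(S["tcp_pos"],S["wrist_force"],S["time_s"])
for n,(x,y,p) in dict(earL=(325,299,[.5305,-.0835,.066]),beadlarge=(333,290,[.5715,-.062,.09])).items():
    w,h=(9,6) if n=="earL" else (24,8)
    T=a["im"][y-h:y+h,x-w:x+w]; A=s["im"][y-h-4:y+h+22,x-w-5:x+w+5]
    m=cv2.matchTemplate(A,T,cv2.TM_CCOEFF_NORMED); _,v,_,l=cv2.minMaxLoc(m); i=l[1]
    c=m[:,l[0]]; sub=.5*(c[i-1]-c[i+1])/(c[i-1]-2*c[i]+c[i+1]) if 0<i<len(c)-1 else 0
    q=np.array(p); d=np.subtract(proj(s,q-[0,0,.018]),proj(s,q))
    print(n,"score",round(v,2),"shift",l[0]-5,round(i-4+sub,2),"expected for 18mm",d.round(2))
```

```text
[ 0.56974989 -0.06298744  0.15474955] [-5.10831658 -1.15527374 17.31386751] 28.2167
earL score 0.75 shift 0 6.1 expected for 18mm [-0.06  6.11]
beadlarge score 0.69 shift 0 5.92 expected for 18mm [-0.14  6.18]
```

Call:
{"name": "step_arm", "arguments": {"targets": "0 0 0 0; 0 0 0 0; 0 0 0 0; 0 0 0 0; 0 0 0 0; 0 0 0 0; 0 0 0 0; 0 0 0 0; 0 0 0 0; 0 0 0 0; 0 0 0 0; 0 0 0 0"}}

```text
time_s: 29.22
tcp_pos: [0.5698, -0.063, 0.1548]
ee_rot: [[0.002, -1.0, 0.004], [-1.0, -0.002, -0.001], [0.001, -0.004, -1.0]]
wrist_force: [-5.5, 0.4, 17.0]
gripper_width: 0.253
gripper_force: 30.0
```

```bash
python3 -c "
from station import r; print(r.finish_job())"
```

```text
the job is handed in; nothing more can be done
None
```

The flask bath is set up and handed in at about 29 s: both cups are hung and released, and the flask is held in the small cup with the ring on its stop. The side camera shows an 18 mm drop, and the push held steady at about 17 N for the second before hand-in.

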